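# Unstack the crimp-press tooling into its nests

### The arm

A 6-joint arm with a two-finger parallel gripper is mounted at the origin on the work surface. World frame = base frame: x ahead of the robot, y to its left, z up, the work surface at z = 0. Lengths are in mm, angles in rad, forces in N, time in s.
With the tool pointing down it reaches from about 325 to 925 mm from the base axis. Payload 3.1 kg.
Tool frame: the origin (TCP) lies midway between the tips of the shut fingers; the grasp point (between the pads) lies pinch_z behind it (pinch_z is the distance from the TCP to the grasp point, in mm); z points along the fingers, y is the line along which they close (so a half turn about z gives the same grasp; the last joint's range is limited). The gripper opens to 85 mm and grips with 20 to 120 N. Pads are 22 mm wide; open, the fingers measure 114 mm over their backs; the gripper's body (76 mm by 85 mm) begins 54 mm behind the grasp point. The pads swing forward as they close: fully open they stand 13 mm farther back than shut.
Start: joints at [1.174, 0.217, 1.613, -0, 1.311, -0.112], TCP at [175.584, 599.841, 231.3] pointing down, gripper open.
Joint ranges: [-2.75, 2.75], [-0.78, 2.1], [0.31, 2.55], [-1.13, 4.27], [0.13, 2.63], [-2.58, 2.58]. Speed limits (rad/s): [2.79, 2.79, 3.14, 3.14, 3.14, 3.14].

### API

Orientations are given as a rotation vector (axis times angle).
In Python, from rig import get_obs, read_camera, camera_model, job_done, pinch_z gives the robot as it stands.
- The arm moves only by the tool carry_out, never from a script. Its argument "rows" is one flat list of numbers, 5 for each row, row after row: the shift along the tool's x, y, z in m, then the turn about the tool's z in degrees, then the opening, from -1 (shut) to 1 (fully open). A call has 1 to 12 rows; each row is the pose to reach, as a shift and turn from the pose commanded when the call began, along the tool's axes at that moment; what a row does not reach only later rows make up. A row lasts 1/8 s, in which the tool goes at most 62.5 mm and 10.7 degrees, less where a joint would pass 70% of its speed; a pose out of reach is approached as far as the arm can. A call with a gripper value outside its range is refused whole. The fingers move at their own pace and stop on an object; "force" is the grip in N (left out, the last holds). Time passes only in rows, so rows that repeat a pose let the fingers close. It gives the time, the measured TCP pose, the force, the opening and the grip force at its end, in the units of the state.
- get_obs(): the state, without advancing time (a new reading comes with each control period).
- read_camera(name): name is "scene" or "top" or "wrist"; returns (picture, depth): 384x512x3 uint8, blue, green, red; 384x512 float32, mm along the optical axis (not along the pixel's ray), 0 where there is no reading.
- camera_model(name): a dict with "mtx" (3x3 intrinsics, pixels), "extrinsics" (4x4, takes a point from world to camera coordinates). Camera axes: x right, y up, looking along -z (the intrinsics and any distortion apply to the point x, -y, -z); pixel columns grow to the right and rows downward; lengths in mm; the calibration is good to about 2 mm. A picture is of the moment at which its call begins: read the wrist's pose just before it. camera_model takes no time and is no camera call; for the wrist camera it gives the pose at the moment of the call.
- job_done(): hands the job in; it is judged then, once.
The state is a dict: "clock": time; "joint_positions": joint angles; "qd": joint speeds; "tau": joint torques, N m; "tcp_pos": TCP position; "eef_rot": TCP orientation; "wrist_force": force on the tool from outside, world axes, zero at the start; "ft_torque": the same for the moment, N m; "grip_width": finger opening in mm; "gripper_force": force on a finger pad.
Only numpy, scipy, OpenCV 4.12 (cv2) and the standard library are available. Lean on these libraries where they do the work, as an engineer would, in place of code of your own. Each camera call takes 0.05 s, during which the arm holds its last target. There are 200 camera calls.

### The job

The crimp-press tooling has come back from the store in one stack: a flat base plate carrying a round black reel hub and a hexagon nut, with a small brass bush on one of them. Take the stack apart and set each piece upright and flat in the nest of its own shape and size, bush in the small round nest, hub in the large round nest, nut in the hexagonal nest, base plate in the rectangular nest. Set the pieces down, do not drop them, and leave the side cutters and the box of terminals where they are.

Things in the scene. Friction and masses are not known exactly. Their poses are not given: they have to be found in the camera images.
- base_plate: Steel-coloured rectangular plate, 150 mm (x) by 60 mm (y) by 30 mm high, solid, about 0.6 kg, small dark bolt holes in its top. Lies loose on the bench, to the left or to the right, under the hub, nut and bush. Origin: centre of its underside; x along its length, z up. At the start hub and nut stand on its top 40 mm either side of its middle, along x.
- hub: Reel hub: black plastic cylinder, 50 mm diameter, 30 mm high, flat top with a grey disc mark, about 90 g. Stands at the start on one end of the base plate. Origin: centre of its underside; z up.
- hex_nut: Dark steel hexagonal block, 36 mm across flats, 41.6 mm across corners, 30 mm high, flat top with a light disc mark, about 0.2 kg. Stands at the start on the other end of the base plate. Origin: centre of its underside; z up; two of its flats face its own +y and -y (the others every 60 degrees).
- bush: Brass cylinder, 20 mm diameter, 30 mm high, about 60 g. Stands at the start on top of either the hub or the nut. Origin: centre of its underside; z up.
- nest_base: Rectangular green-rimmed nest with a grey floor, on the other side from the stack. Recess 162 mm (x) by 72 mm (y), 6 mm bigger than the base plate all round; outside 172 by 82 mm. The plate may lie in it either way round. Floor 3 mm and rim top 8 mm above the bench, wall 5 mm thick. Fixed. Origin: centre of its underside, on the bench; z up. x along its length.
- nest_hub: Large round green-rimmed nest. Recess 62 mm diameter, outside 72 mm. One of the three small nests that stand in a row ahead of the robot, in any order. Floor 3 mm and rim top 8 mm above the bench, wall 5 mm thick. Fixed. Origin: centre of its underside, on the bench; z up.
- nest_hex: Hexagonal green-rimmed nest. Recess 48 mm across flats, outside 58 mm across flats; the nut fits in any turn. One of the three small nests that stand in a row ahead of the robot, in any order. Floor 3 mm and rim top 8 mm above the bench, wall 5 mm thick. Fixed. Origin: centre of its underside, on the bench; z up.
- nest_bush: Small round green-rimmed nest. Recess 32 mm diameter, outside 42 mm. One of the three small nests that stand in a row ahead of the robot, in any order. Floor 3 mm and rim top 8 mm above the bench, wall 5 mm thick. Fixed. Origin: centre of its underside, on the bench; z up.
- cutters: Bystander: side cutters with orange handles lying on the bench beyond the small nests, about 150 mm long, 55 mm wide, 14 mm high. Origin near the middle on the bench; x points along them to the jaws. Leave alone.
- terminal_box: Bystander: blue open box of terminals, 100 by 80 by 45 mm, standing on the bench beyond the left-hand place. Origin: centre of its underside. Leave alone.

How it is judged:
By the outcome, as a careful person would: the job done as asked, in the order asked, and still so for the second after the job is handed in, with the robot touching nothing.
It also fails if it takes over 96 s, if anything falls off the work surface, if the arm or the gripper's body presses on something with over 40 N, if the wrist force passes 120 N, or if a joint passes its speed limit or range.

## Working session

There is one attempt and no reset: what is moved stays moved. The work goes in short steps, Python scripts to look and compute and a tool call to move; the robot and the scene stay as the last step left them, time stands still between calls to the robot, and variables do not carry over. Pictures are saved under pics/ and viewed, at most 14 in all, crops included, and the job is handed in when it is done.

Besides the shell and the picture viewer there is one more tool, called after "Emit:" as name(argument=value, ...), one argument or row to a line, values as JSON. carry_out: Moves the arm, as the interface text tells. Its arguments: {"type":"object","properties":{"rows":{"type":"array","items":{"type":"number"}},"force":{"type":"number"}},"required":["rows"]}

```bash
ls; mkdir -p pics; python3 - <<'E'
from rig import *
import cv2
print(get_obs(), pinch_z)
for n in ("scene","top"):
    p,d=read_camera(n); cv2.imwrite(f"pics/{n}0.png",p)
    import numpy as np; np.save(f"pics/{n}0.npy",d)
    print(camera_model(n))
E
```

```text
pics
{'clock': 0.0, 'joint_positions': array([ 1.17380561e+00,  2.17776485e-01,  1.61492668e+00, -8.05454120e-06,
        1.31128809e+00, -1.12193139e-01]), 'qd': array([ 0.00014957, -0.00190713, -0.00197764, -0.00096457, -0.00115207,
       -0.00010929]), 'tau': array([-4.45427049e-04, -3.96835399e+01, -3.03860664e+01, -2.51468964e-04,
        9.48167784e-03, -1.12527135e-05]), 'tcp_pos': array([175.26341226, 599.07839145, 229.95830955]), 'eef_rot': array([-0.44576046, -3.1092026 ,  0.00364864]), 'wrist_force': array([ 0.27291901, -0.0670214 , -0.53859596]), 'ft_torque': array([ 0.0213747 ,  0.03248256, -0.04063185]), 'gripper_force': 0.0, 'grip_width': 85.12848341660379} 18.700000000000003
{'mtx': array([[437.45948022,   0.        , 248.19016148],
       [  0.        , 437.45948022, 186.29874976],
       [  0.        ,   0.        ,   1.        ]]), 'extrinsics': array([[ 4.42649055e-02,  9.99003267e-01,  5.75250181e-03,
        -7.69569147e+00],
       [-6.09653888e-01,  2.24506558e-02,  7.92349737e-01,
         3.00196067e+02],
       [ 7.91430828e-01, -3.85803213e-02,  6.10040002e-01,
        -1.48860190e+03],
       [ 0.00000000e+00,  0.00000000e+00,  0.00000000e+00,
         1.00000000e+00]])}
{'mtx': array([[377.11388217,   0.        , 253.17123544],
       [  0.        , 377.11388217, 196.49335836],
       [  0.        ,   0.        ,   1.        ]]), 'extrinsics': array([[ 9.55555763e-03, -9.99453706e-01,  3.16382945e-02,
        -2.40426256e+01],
       [ 9.87161073e-01,  1.44735115e-02,  1.59070842e-01,
        -6.13510014e+02],
       [-1.59441860e-01,  2.97120821e-02,  9.86760095e-01,
        -7.20574366e+02],
       [ 0.00000000e+00,  0.00000000e+00,  0.00000000e+00,
         1.00000000e+00]])}
```

View pics/top0.png

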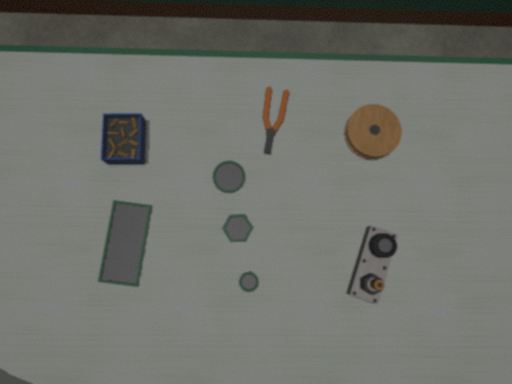

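View pics/scene0.png

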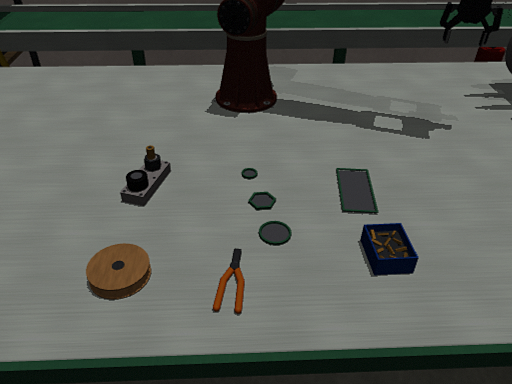

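The top view shows the stack at right (hub at (382,245), nut with bush at (374,284)). The nests are hub (229,177), hex (238,228), bush (249,282) and base (126,243). The pieces need measuring.

```bash
cat > h.py <<'E'
import numpy as np, cv2
from rig import *
def world(name,px,z,cm=None):
    """pixels -> world points on plane height z (mm)"""
    cm=cm or camera_model(name); K,E=cm["mtx"],cm["extrinsics"]
    p=np.atleast_2d(np.asarray(px,float))
    r=np.c_[(p-K[:2,2])/[K[0,0],K[1,1]],np.ones(len(p))]*[1,-1,-1]
    R,t=E[:3,:3],E[:3,3]; c=-R.T@t; r=r@R
    return c+r*((z-c[2])/r[:,2])[:,None]
def cloud(name,d,cm=None):
    cm=cm or camera_model(name); K,E=cm["mtx"],cm["extrinsics"]
    v,u=np.mgrid[:384,:512]
    P=np.dstack([(u-K[0,2])/K[0,0]*d,-(v-K[1,2])/K[1,1]*d,-d])
    return (P-E[:3,3])@E[:3,:3]
E
python3 - <<'E'
from h import *
p=cv2.imread("pics/top0.png"); d=np.load("pics/top0.npy")
hsv=cv2.cvtColor(p,cv2.COLOR_BGR2HSV)
m=cv2.inRange(hsv,(50,70,40),(90,255,200)); m[:70]=0
cs,_=cv2.findContours(m,cv2.RETR_EXTERNAL,cv2.CHAIN_APPROX_NONE)
for c in cs:
    if cv2.contourArea(c)<100: continue
    w=world("top",c[:,0],8)[:,:2].astype(np.float32)
    print("nest",cv2.minAreaRect(w),cv2.minEnclosingCircle(w))
W=cloud("top",d)
for n,(u,v) in dict(bench=(200,300),hub=(384,245),bush=(377,284),box=(240,178)).items(): print(n,W[v,u])
for lo,hi in ((20,40),(50,70),(80,100)):
    s=(W[...,2]>lo)&(W[...,2]<hi); s[:,:330]=0; s[:200]=0;s[320:]=0
    q=W[s]; print(lo,len(q),q.mean(0),cv2.minAreaRect(q[:,:2].astype(np.float32)),q[:,2].std())
cv2.imwrite("pics/c0.png",cv2.resize(p[215:315,335:415],None,fx=6,fy=6,interpolation=cv2.INTER_CUBIC))
E
```

```text
bench [402.51268738  90.3163022   -1.81886688]
hub [ 517.9298422  -278.73639734   58.86529715]
bush [ 443.66852027 -250.7756994    88.41863764]
box [661.80705301  11.12108036   2.57239925]
20 1323 [ 474.25640607 -258.47856352   29.40430946] ((480.1537170410156, -267.4599304199219), (61.65022659301758, 150.02822875976562), 71.12983703613281) 2.3659688975278725
50 725 [ 495.42143423 -269.93295812   59.30873502] ((483.5859375, -266.31072998046875), (49.340213775634766, 124.55326843261719), 68.13944244384766) 2.286910404680344
80 101 [ 443.11659298 -254.03553393   88.39767708] ((443.5299987792969, -254.8546905517578), (18.664226531982422, 18.1104679107666), 89.4311752319336) 2.479628372263165
```

View pics/c0.png

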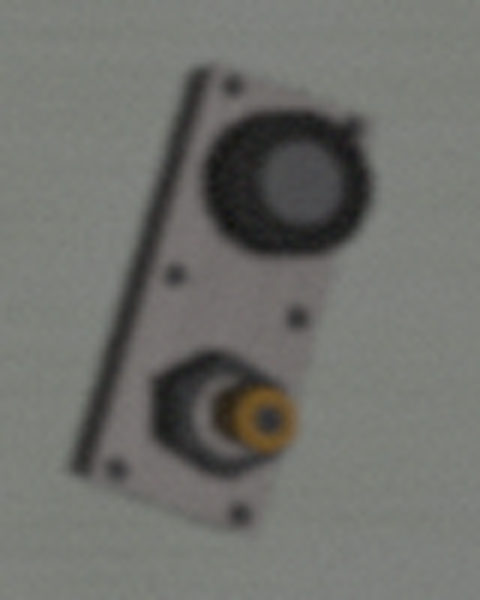

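The crop shows the bush on the nut (near end), with the hub at the far end. The plate lies at about -19°. The green threshold missed the nests, so I'll fix it.

```bash
python3 - <<'E'
from h import *
p=cv2.imread("pics/top0.png")
hsv=cv2.cvtColor(p,cv2.COLOR_BGR2HSV).astype(int)
print(hsv[282,236:262].tolist())
b,g,r=[p[...,i].astype(int) for i in range(3)]
m=((g-r>18)&(g-b>5)).astype(np.uint8)*255; m[:70]=0; m[:,330:]=0
m=cv2.morphologyEx(m,cv2.MORPH_CLOSE,np.ones((3,3)))
cs,_=cv2.findContours(m,cv2.RETR_CCOMP,cv2.CHAIN_APPROX_NONE)
for c in cs:
    if cv2.contourArea(c)<80: continue
    w=world("top",c[:,0],8)[:,:2].astype(np.float32)
    M=cv2.moments(w.reshape(-1,1,2)); print("c",M['m10']/M['m00'],M['m01']/M['m00'],cv2.minAreaRect(w))
E
```

```text
[[45, 12, 129], [50, 12, 126], [53, 18, 115], [69, 44, 92], [73, 63, 77], [68, 36, 79], [78, 15, 86], [60, 3, 90], [30, 3, 92], [120, 3, 91], [90, 3, 89], [30, 6, 88], [0, 3, 90], [105, 6, 89], [45, 6, 91], [0, 3, 90], [150, 3, 87], [0, 0, 89], [60, 3, 87], [72, 16, 81], [69, 45, 79], [70, 64, 84], [65, 31, 98], [56, 16, 113], [38, 8, 124], [45, 12, 129]]
c 553.244356873048 15.784780389258083 ((552.3864135742188, 16.831724166870117), (55.126739501953125, 61.493473052978516), 0.7494625449180603)
c 553.490792600727 15.409069647335883 ((553.4835205078125, 14.736955642700195), (54.11849594116211, 53.93645095825195), 45.96672058105469)
c 519.2080939427865 249.64167767869026 ((519.2572021484375, 249.51202392578125), (80.79103088378906, 169.0945281982422), 83.26921844482422)
c 519.5432492529062 249.7810602940425 ((519.490234375, 249.67825317382812), (77.50912475585938, 167.02760314941406), 83.5003890991211)
```

```bash
python3 - <<'E'
from h import *
p=cv2.imread("pics/top0.png")
b,g,r=[p[...,i].astype(int) for i in range(3)]
for t in (8,12):
  m=((g-r>t)&(g-b>2)).astype(np.uint8)*255; m[:70]=0; m[:,330:]=0
  m=cv2.morphologyEx(m,cv2.MORPH_CLOSE,np.ones((3,3)))
  cs,_=cv2.findContours(m,cv2.RETR_EXTERNAL,cv2.CHAIN_APPROX_NONE)
  for c in cs:
    c=cv2.convexHull(c)
    if cv2.contourArea(c)<80: continue
    w=world("top",c[:,0],8)[:,:2].astype(np.float32)
    M=cv2.moments(w.reshape(-1,1,2)); print("c",M['m10']/M['m00'],M['m01']/M['m00'],cv2.minAreaRect(w))
o=get_obs(); cm=camera_model("wrist"); E=cm["extrinsics"]
from scipy.spatial.transform import Rotation as R
T=R.from_rotvec(o["eef_rot"]).as_matrix(); print(T.round(3)); c=-E[:3,:3].T@E[:3,3]
print("cam in tool",T.T@(c-o["tcp_pos"]),(E[:3,:3]@T).round(3), cm["mtx"])
E
```

```text
c 441.4354031758784 -9.800333996181028 ((441.5439147949219, -9.867546081542969), (38.587215423583984, 39.5133056640625), 0.4309132695198059)
c 553.4313195772129 15.834455644891623 ((553.4689331054688, 16.840682983398438), (57.32359313964844, 65.72798919677734), 0.6246153116226196)
c 519.534319718159 250.0475096344226 ((519.538818359375, 250.06813049316406), (84.69511413574219, 173.52076721191406), 83.08876037597656)
c 664.8377041144167 36.117880494270345 ((665.4468383789062, 36.53449249267578), (71.5099868774414, 69.59794616699219), 45.60050964355469)
c 441.3199591569681 -9.28977480640255 ((441.5332946777344, -8.828348159790039), (38.58408737182617, 37.43058776855469), 0.4551222622394562)
c 553.5265499037815 15.783193518321104 ((553.480712890625, 15.822586059570312), (63.08818435668945, 57.55714797973633), 34.30134201049805)
c 519.4109360974893 249.87781190974997 ((519.5936889648438, 249.85813903808594), (82.51991271972656, 172.118408203125), 83.18133544921875)
c 664.7786988394943 35.98000984388683 ((664.9063720703125, 36.07249069213867), (66.48881530761719, 67.21339416503906), 0.8671411871910095)
[[-0.96   0.281 -0.001]
 [ 0.281  0.96  -0.002]
 [ 0.    -0.002 -1.   ]]
cam in tool [  84.02904723    0.41963485 -142.52516328] [[-0.     1.     0.001]
 [ 0.945 -0.     0.327]
 [ 0.327  0.001 -0.945]] [[306.24437328   0.         256.20354597]
 [  0.         306.24437328 191.49507457]
 [  0.           0.           1.        ]]
```

```bash
cat >> h.py <<'E'
from scipy.spatial.transform import Rotation as Rot
def plan(*wps):
    """print shifts (m, tool axes) and turn (deg) from the present pose to each (x,y,z,psi); psi = world angle of tool y"""
    o=get_obs(); T=Rot.from_rotvec(o["eef_rot"]).as_matrix(); psi=np.degrees(np.arctan2(T[1,1],T[0,1]))
    a=np.radians(psi); F=np.array([[np.sin(-a)*1,np.cos(a),0],[np.cos(a),np.sin(a),0],[0,0,-1.]]).T
    F=np.array([[-np.sin(a),np.cos(a),0],[np.cos(a),np.sin(a),0],[0,0,-1.]])  # rows: tool x,y,z (level)
    print("t",round(o["clock"],2),"tcp",o["tcp_pos"].round(1),"psi",round(psi,2),"F",o["wrist_force"].round(1),"w",round(o["grip_width"],1),"tilt z",T[:,2].round(4))
    for w in wps: print(w,(F@(np.array(w[:3])-o["tcp_pos"])/1000).round(4),"turn",round(psi-w[3],2))
E
python3 - <<'E'
from h import *
plan((320,330,200,71.1),(400,50,170,71.1),(443,-254,150,71.1),(443,-254,67,71.1))
E
```

```text
t 0.1 tcp [175.3 599.2 230.1] psi 73.68 F [0.6 0.1 0.3] w 85.7 tilt z [-8.e-04 -2.e-03 -1.e+00]
(320, 330, 200, 71.1) [-0.2145 -0.2177  0.0301] turn 2.58
(400, 50, 170, 71.1) [-0.3699 -0.4639  0.0601] turn 2.58
(443, -254, 150, 71.1) [-0.4966 -0.7436  0.0801] turn 2.58
(443, -254, 67, 71.1) [-0.4966 -0.7436  0.1631] turn 2.58
```

Emit:
carry_out(
  rows=[-0.2145, -0.2175, 0.03, 2.6, 1, -0.2145, -0.2175, 0.03, 2.6, 1, -0.2145, -0.2175, 0.03, 2.6, 1, -0.2145, -0.2175, 0.03, 2.6, 1, -0.37, -0.464, 0.06, 2.6, 1, -0.37, -0.464, 0.06, 2.6, 1, -0.37, -0.464, 0.06, 2.6, 1, -0.37, -0.464, 0.06, 2.6, 1, -0.37, -0.464, 0.06, 2.6, 1, -0.4965, -0.7435, 0.08, 2.6, 0.2, -0.4965, -0.7435, 0.08, 2.6, 0.2, -0.4965, -0.7435, 0.08, 2.6, 0.2],
  force=40,
)

```text
clock: 1.6
tcp_pos: [418.5, -101.8, 161.8]
eef_rot: [0.517, 3.098, 0.0]
wrist_force: [0.7, 0.0, 0.6]
grip_width: 51.4
gripper_force: 0.0
```

Emit:
carry_out(
  rows=[-0.06, -0.15, 0.01, 0, 0.2, -0.06, -0.15, 0.01, 0, 0.2, -0.06, -0.15, 0.01, 0, 0.2],
)

```text
clock: 1.98
tcp_pos: [426.3, -263.9, 151.6]
eef_rot: [-0.52, -3.098, 0.0]
wrist_force: [0.9, -0.7, -0.4]
grip_width: 51.3
gripper_force: 0.0
```

```bash
python3 - <<'E'
from h import *
cm=camera_model("wrist"); p,d=read_camera("wrist"); cv2.imwrite("pics/w1.png",p)
W=cloud("wrist",d,cm)
for lo,hi in ((-5,5),(20,40),(55,65),(84,95)):
    s=(W[...,2]>lo)&(W[...,2]<hi)&(abs(W[...,0]-480)<110)&(abs(W[...,1]+267)<70)&(d>0)
    q=W[s]; print(lo,len(q),np.median(q,0) if len(q) else 0,cv2.minAreaRect(q[:,:2].astype(np.float32)) if len(q)>9 else 0)
plan((443,-254.5,100,71.1),(443,-254.5,67,71.1))
E
```

```text
-5 14452 [ 4.26035499e+02 -2.77137111e+02 -9.56956622e-02] ((479.9413757324219, -267.00421142578125), (139.98519897460938, 219.88006591796875), 89.99845886230469)
20 4877 [ 457.71683365 -258.96199951   29.88407499] ((479.96630859375, -265.9006652832031), (60.09242248535156, 149.75881958007812), 71.0586929321289)
55 3033 [ 506.13293526 -269.70808276   59.85562906] ((483.4715576171875, -264.99993896484375), (49.189308166503906, 124.77505493164062), 67.63492584228516)
84 574 [ 441.70511011 -253.5349148    89.78220097] ((443.0630187988281, -253.8479461669922), (19.200885772705078, 19.26642417907715), 33.54087829589844)
t 2.02 tcp [ 426.7 -267.5  151.9] psi 70.88 F [ 0.2 -3.1  0.1] w 50.8 tilt z [ 5.0e-04 -4.3e-03 -1.0e+00]
(443, -254.5, 100, 71.1) [-0.0111  0.0176  0.0519] turn -0.22
(443, -254.5, 67, 71.1) [-0.0111  0.0176  0.0849] turn -0.22
```

View pics/w1.png

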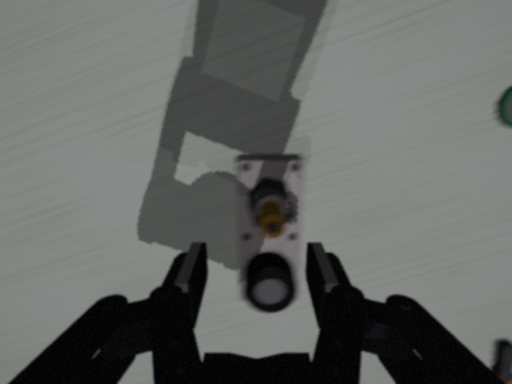

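The wrist view shows the plate aligned between the open fingers, with the bush at (270,218), the nut under it and the hub at (270,290). Depth puts the bush at (443.1,-253.8). I'll let the arm settle, then approach.

Emit:
carry_out(
  rows=[-0.011, 0.0175, 0.05, 0, 0.2, -0.011, 0.0175, 0.05, 0, 0.2, -0.011, 0.0175, 0.05, 0, 0.2, -0.011, 0.0175, 0.05, 0, 0.2],
)

```text
clock: 2.52
tcp_pos: [443.9, -248.9, 104.0]
eef_rot: [0.515, 3.096, -0.003]
wrist_force: [0.8, -0.8, 0.1]
grip_width: 51.4
gripper_force: 0.0
```

```bash
python3 - <<'E'
from h import *
plan((443,-254,67,71.1))
E
```

```text
t 2.52 tcp [ 443.9 -248.9  104. ] psi 71.1 F [ 0.8 -0.8  0.1] w 51.4 tilt z [ 0.0027 -0.0023 -1.    ]
(443, -254, 67, 71.1) [-0.0008 -0.0051  0.037 ] turn 0.0
```

Emit:
carry_out(
  rows=[-0.001, -0.005, 0.037, 0, 0.2, -0.001, -0.005, 0.037, 0, 0.2, -0.001, -0.005, 0.037, 0, 0.2],
)

```text
clock: 2.9
tcp_pos: [442.9, -253.7, 66.5]
eef_rot: [0.516, 3.097, -0.001]
wrist_force: [0.4, 0.5, 0.7]
grip_width: 51.5
gripper_force: 0.0
```

Good. Grip the bush and lift it.

Emit:
carry_out(
  rows=[0, 0, 0, 0, -1, 0, 0, 0, 0, -1, 0, 0, 0, 0, -1, 0, 0, 0, 0, -1, 0, 0, 0, 0, -1, 0, 0, 0, 0, -1, 0, 0, -0.02, 0, -1, 0, 0, -0.05, 0, -1, 0, 0, -0.05, 0, -1],
  force=40,
)

```text
clock: 4.03
tcp_pos: [444.0, -254.4, 117.4]
eef_rot: [0.515, 3.094, -0.004]
wrist_force: [0.5, 0.1, -0.9]
grip_width: 18.6
gripper_force: 39.1
```

```bash
python3 - <<'E'
from h import *
plan((441.4,-9.6,117,71.1),(441.4,-9.6,40,71.1))
E
```

```text
t 4.03 tcp [ 444.  -254.4  117.4] psi 71.09 F [ 0.5  0.1 -0.9] w 18.6 tilt z [ 0.0046 -0.0034 -1.    ]
(441.4, -9.6, 117, 71.1) [0.0819 0.2308 0.0004] turn -0.01
(441.4, -9.6, 40, 71.1) [0.0819 0.2308 0.0774] turn -0.01
```

Emit:
carry_out(
  rows=[0.082, 0.231, 0, 0, -1, 0.082, 0.231, 0, 0, -1, 0.082, 0.231, 0, 0, -1, 0.082, 0.231, 0, 0, -1, 0.082, 0.231, 0.03, 0, -1, 0.082, 0.231, 0.045, 0, -1, 0.082, 0.231, 0.045, 0, -1, 0.082, 0.231, 0.045, 0, -1, 0.082, 0.231, 0.045, 0, -1],
)

```text
clock: 5.15
tcp_pos: [440.5, -8.9, 70.9]
eef_rot: [0.518, 3.097, -0.0]
wrist_force: [-0.2, -0.4, 0.6]
grip_width: 18.8
gripper_force: 39.3
```

```bash
cat >> h.py <<'E'
def nests(p,cm,lo=100):
    b,g,r=[p[...,i].astype(int) for i in range(3)]
    m=((g-r>10)&(g-b>3)).astype(np.uint8)*255
    m=cv2.morphologyEx(m,cv2.MORPH_CLOSE,np.ones((3,3)))
    for c in cv2.findContours(m,cv2.RETR_EXTERNAL,cv2.CHAIN_APPROX_NONE)[0]:
        c=cv2.convexHull(c)
        if cv2.contourArea(c)<lo: continue
        print("nest",c[:,0].mean(0).round(),[np.round(x,1) for x in cv2.minAreaRect(world("wrist",c[:,0],8,cm)[:,:2].astype(np.float32))])
E
python3 - <<'E'
from h import *
cm=camera_model("wrist"); p,d=read_camera("wrist"); cv2.imwrite("pics/w2.png",p)
nests(p,cm); plan((441.4,-9.6,10.5,71.1))
E
```

```text
nest [332. 288.] [array([525. ,  25.5]), array([19.8, 10.7]), np.float64(87.9)]
nest [257. 206.] [array([440.2,  -8.4]), array([40. , 40.5]), np.float64(71.0)]
t 5.2 tcp [440.4  -8.8  70.9] psi 71.01 F [-0.6 -1.1 -1.1] w 18.4 tilt z [ 1.8e-03 -4.0e-04 -1.0e+00]
(441.4, -9.6, 10.5, 71.1) [-0.0012 -0.0005  0.0604] turn -0.09
```

View pics/w2.png

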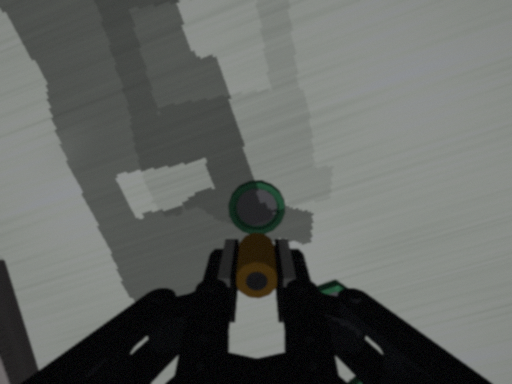

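The bush is held upright and the nest at (257,206) maps to (440.2,-8.4), directly under the tool. Lower it.

Emit:
carry_out(
  rows=[0, 0, 0.04, 0, -1, 0, 0, 0.055, 0, -1, 0, 0, 0.058, 0, -1, 0, 0, 0.06, 0, -1, 0, 0, 0.0605, 0, -1, 0, 0, 0.0605, 0, -1],
)

```text
clock: 5.95
tcp_pos: [440.3, -8.2, 10.3]
eef_rot: [0.516, 3.097, -0.0]
wrist_force: [-0.6, 0.3, -0.8]
grip_width: 18.6
gripper_force: 39.3
```

Emit:
carry_out(
  rows=[0, 0, 0.0005, 0, -1, 0, 0, 0.001, 0, -1, 0, 0, 0.001, 0, -1],
)

```text
clock: 6.32
tcp_pos: [440.1, -8.1, 9.5]
eef_rot: [0.516, 3.099, -0.0]
wrist_force: [-2.2, 1.0, 6.5]
grip_width: 18.6
gripper_force: 39.8
```

Contact (6.5 N). Open slightly, then retreat.

Emit:
carry_out(
  rows=[0, 0, 0, 0, -0.3, 0, 0, 0, 0, -0.3, 0, 0, 0, 0, -0.2, 0, 0, -0.03, 0, -0.2, 0, 0, -0.07, 0, 0, 0, 0, -0.11, 0, 0.6, 0, 0, -0.11, 0, 0.6, 0, 0, -0.11, 0, 0.6],
)

```text
clock: 7.32
tcp_pos: [439.0, -8.0, 118.0]
eef_rot: [-0.516, -3.098, 0.0]
wrist_force: [-0.6, -0.2, -0.2]
grip_width: 68.4
gripper_force: 0.0
```

```bash
python3 - <<'E'
from h import *
p,d=read_camera("wrist"); cv2.imwrite("pics/w3.png",p)
plan((441,-254,150,71.1),(517.8,-279,100,71.1))
E
```

```text
t 7.38 tcp [438.3  -7.9 117.3] psi 71.08 F [-0.4 -0.4 -1. ] w 68.4 tilt z [-2.6e-03  4.0e-04 -1.0e+00]
(441, -254, 150, 71.1) [-0.0824 -0.232  -0.0327] turn -0.02
(517.8, -279, 100, 71.1) [-0.1631 -0.2307  0.0173] turn -0.02
```

View pics/w3.png

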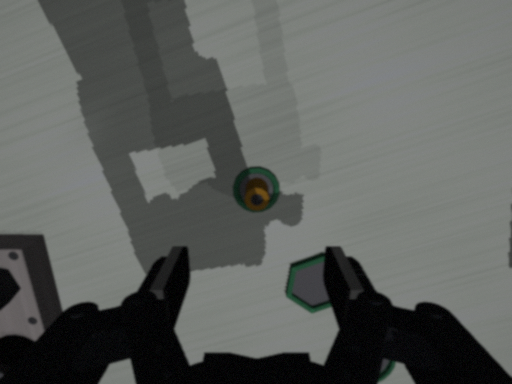

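The bush stands upright in its nest (257,190). Now the hub.

Emit:
carry_out(
  rows=[-0.163, -0.231, 0, 0, 0.9, -0.163, -0.231, 0, 0, 0.9, -0.163, -0.231, 0, 0, 0.9, -0.163, -0.231, 0, 0, 0.9, -0.163, -0.231, 0, 0, 0.9, -0.163, -0.231, 0.01, 0, 0.9, -0.163, -0.231, 0.01, 0, 0.9, -0.163, -0.231, 0.01, 0, 0.9, -0.163, -0.231, 0.01, 0, 0.9],
)

```text
clock: 8.5
tcp_pos: [518.7, -278.2, 108.5]
eef_rot: [-0.514, -3.099, -0.0]
wrist_force: [0.4, 0.6, 0.4]
grip_width: 80.9
gripper_force: 0.0
```

```bash
python3 - <<'E'
from h import *
cm=camera_model("wrist"); p,d=read_camera("wrist"); cv2.imwrite("pics/w4.png",p)
W=cloud("wrist",d,cm)
for lo,hi,x in ((22,37,480),(54,66,443),(54,66,518)):
    s=((W[...,2]>lo)&(W[...,2]<hi)&(abs(W[...,0]-x)<(33 if lo>50 else 110))&(abs(W[...,1]+267)<(70 if lo<50 else 48))&(d>0)).astype(np.uint8)
    q=W[s>0][:,:2].astype(np.float32); print(lo,x,len(q),cv2.minAreaRect(q),cv2.minEnclosingCircle(q))
    if x==443: print("hull",cv2.approxPolyDP(cv2.convexHull(q),3,True)[:,0].round(1).tolist())
plan((517.8,-279,60,71.1),(517.8,-279,34,71.1))
E
```

```text
22 480 9492 ((480.4319763183594, -266.1563415527344), (60.193870544433594, 149.45944213867188), 70.94978332519531) ((480.4422302246094, -266.2391052246094), 79.99021911621094)
54 443 3345 ((442.240966796875, -252.984130859375), (35.99334716796875, 40.893218994140625), 88.06424713134766) ((442.3046875, -252.92274475097656), 20.508663177490234)
hull [[462.70001220703125, -253.1999969482422], [453.1000061035156, -235.5], [434.6000061035156, -234.6999969482422], [421.79998779296875, -252.39999389648438], [431.20001220703125, -270.0], [452.1000061035156, -270.8999938964844]]
54 518 3895 ((518.249755859375, -279.0018310546875), (49.161163330078125, 49.114013671875), 43.88740158081055) ((518.3617553710938, -278.998779296875), 25.08868980407715)
t 8.55 tcp [ 518.9 -278.5  108.9] psi 71.15 F [ 0.4 -0.3  0. ] w 81.2 tilt z [ 2.e-04 -1.e-04 -1.e+00]
(517.8, -279, 60, 71.1) [ 0.0009 -0.0008  0.0489] turn 0.05
(517.8, -279, 34, 71.1) [ 0.0009 -0.0008  0.0749] turn 0.05
```

Emit:
carry_out(
  rows=[0.0005, -0.0005, 0.05, 0, 0.9, 0.0005, -0.0005, 0.075, 0, 0.7, 0.0005, -0.0005, 0.075, 0, 0.5, 0.0005, -0.0005, 0.075, 0, 0.4, 0.0005, -0.0005, 0.075, 0, 0.4],
)

```text
clock: 9.18
tcp_pos: [519.7, -280.7, 35.7]
eef_rot: [0.515, 3.095, -0.003]
wrist_force: [-0.2, 0.6, -0.3]
grip_width: 59.7
gripper_force: 0.0
```

Emit:
carry_out(
  rows=[0, 0, 0, 0, -1, 0, 0, 0, 0, -1, 0, 0, 0, 0, -1, 0, 0, 0, 0, -1, 0, 0, 0, 0, -1],
)

```text
clock: 9.8
tcp_pos: [519.7, -280.7, 35.7]
eef_rot: [0.516, 3.096, -0.002]
wrist_force: [-0.5, 0.5, 6.7]
grip_width: 48.9
gripper_force: 42.1
```

Emit:
carry_out(
  rows=[0, 0, -0.01, 0, -1, 0, 0, -0.03, 0, -1, 0, 0, -0.07, 0, -1, 0, 0, -0.07, 0, -1],
)

```text
clock: 10.3
tcp_pos: [521.4, -281.9, 108.8]
eef_rot: [0.515, 3.09, -0.007]
wrist_force: [0.4, 0.0, -1.6]
grip_width: 48.7
gripper_force: 41.7
```

```bash
python3 - <<'E'
from h import *
plan((665.5,36.0,105,71.1))
E
```

```text
t 10.3 tcp [ 521.4 -281.9  108.8] psi 71.09 F [ 0.4  0.  -1.6] w 48.7 tilt z [ 0.008  -0.0056 -1.    ]
(665.5, 36.0, 105, 71.1) [-0.0333  0.3475  0.0038] turn -0.01
```

Emit:
carry_out(
  rows=[-0.033, 0.347, 0, 0, -1, -0.033, 0.347, 0, 0, -1, -0.033, 0.347, 0, 0, -1, -0.033, 0.347, 0, 0, -1, -0.033, 0.347, 0, 0, -1, -0.033, 0.347, 0, 0, -1, -0.033, 0.347, 0.03, 0, -1, -0.033, 0.347, 0.03, 0, -1, -0.033, 0.347, 0.03, 0, -1, -0.033, 0.347, 0.03, 0, -1, -0.033, 0.347, 0.03, 0, -1],
)

```text
clock: 11.68
tcp_pos: [662.7, 37.2, 74.8]
eef_rot: [0.517, 3.097, 0.0]
wrist_force: [-0.6, -0.8, -1.5]
grip_width: 48.8
gripper_force: 41.9
```

```bash
python3 - <<'E'
from h import *
cm=camera_model("wrist"); p,d=read_camera("wrist"); cv2.imwrite("pics/w5.png",p)
W=cloud("wrist",d,cm)
o=get_obs()["tcp_pos"]
q=W[(d>0)&(np.hypot(W[...,0]-o[0],W[...,1]-o[1])<45)]; print(len(q),np.percentile(q[:,2],[5,50,95]).round(1))
nests(p,cm); plan((664.8,36.5,9.5,71.1))
E
```

```text
34582 [1.000e-01 9.970e+01 1.584e+02]
nest [256. 191.] [array([654.9,  40.8]), array([70.7, 51.3]), np.float64(70.3)]
nest [173.  73.] [array([553.7,  16.7]), array([58.3, 66.4]), np.float64(3.8)]
nest [485.  22.] [array([591.4, 211.9]), array([23.2, 21.1]), np.float64(84.0)]
t 11.72 tcp [662.5  37.3  74.6] psi 71.04 F [ 0.5 -0.1 -1.2] w 48.7 tilt z [ 1.6e-03 -1.0e-04 -1.0e+00]
(664.8, 36.5, 9.5, 71.1) [-0.0024 -0.      0.0651] turn -0.06
```

View pics/w5.png

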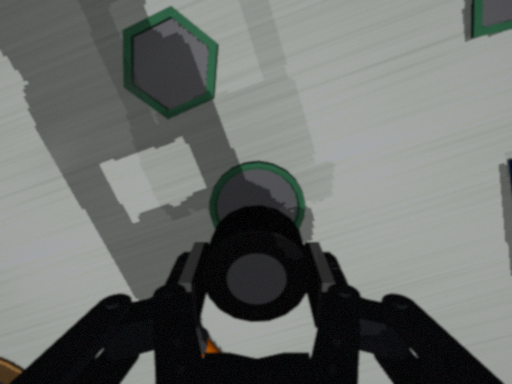

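The hub is held level, with its top disc at (256,278) and nest rim centre near (257,205). I'll check the hub's offset in the grasp.

```bash
python3 - <<'E'
from h import *
cm=camera_model("wrist"); p=cv2.imread("pics/w5.png")
o=get_obs()["tcp_pos"]
print(world("wrist",[(256,278)],98.9,cm)-o, world("wrist",[(257,162),(211,203),(304,203)],8,cm))
E
```

```text
[[-1.58269231  0.71382227 24.28682322]] [[631.10843133  48.888259     8.        ]
 [649.25911841   7.0623829    8.        ]
 [671.36483537  71.45944455   8.        ]]
```

Emit:
carry_out(
  rows=[-0.004, 0.0005, 0.03, 0, -1, -0.004, 0.0005, 0.05, 0, -1, -0.004, 0.0005, 0.06, 0, -1, -0.004, 0.0005, 0.063, 0, -1, -0.004, 0.0005, 0.0645, 0, -1, -0.004, 0.0005, 0.0645, 0, -1],
)

```text
clock: 12.48
tcp_pos: [666.6, 37.0, 9.9]
eef_rot: [0.516, 3.097, 0.0]
wrist_force: [0.6, -0.3, -1.5]
grip_width: 48.7
gripper_force: 41.9
```

Emit:
carry_out(
  rows=[0, 0, 0.0007, 0, -1, 0, 0, 0.0013, 0, -1, 0, 0, 0.0013, 0, -1],
)

```text
clock: 12.85
tcp_pos: [666.4, 37.0, 8.7]
eef_rot: [0.516, 3.098, 0.0]
wrist_force: [-1.4, -0.1, 3.7]
grip_width: 48.8
gripper_force: 42.3
```

Contact. Release gently and rise.

Emit:
carry_out(
  rows=[0, 0, 0, 0, 0.3, 0, 0, 0, 0, 0.5, 0, 0, 0, 0, 0.5, 0, 0, -0.03, 0, 0.5, 0, 0, -0.07, 0, 0.5, 0, 0, -0.1, 0, 0.5, 0, 0, -0.1, 0, 0.5],
)

```text
clock: 13.72
tcp_pos: [668.8, 36.9, 111.6]
eef_rot: [0.515, 3.091, 0.001]
wrist_force: [-0.0, -0.3, 0.4]
grip_width: 63.9
gripper_force: 0.0
```

```bash
python3 - <<'E'
from h import *
p,d=read_camera("top"); W=cloud("top",d); s=(W[...,2]>25)&(W[...,2]<40)&(np.hypot(W[...,0]-665,W[...,1]-37)<60); q=W[s]; print(len(q), q.mean(0), q[:,2].std(), cv2.minAreaRect(q[:,:2].astype(np.float32)))
cv2.imwrite("pics/t6.png",cv2.resize(p[130:320,180:420],None,fx=3,fy=3))
plan((443,-253.5,100,88))
E
```

```text
56 [678.97815865  33.30509285  32.11966333] 1.4768858948383745 ((680.0623168945312, 34.29156494140625), (42.51677322387695, 8.692840576171875), 84.86766052246094)
t 13.78 tcp [666.9  36.9 109.1] psi 71.08 F [-0.1  0.1 -0.2] w 64.0 tilt z [ 3.e-03 -1.e-04 -1.e+00]
(443, -253.5, 100, 88) [ 0.1176 -0.3474  0.0091] turn -16.92
```

View pics/t6.png

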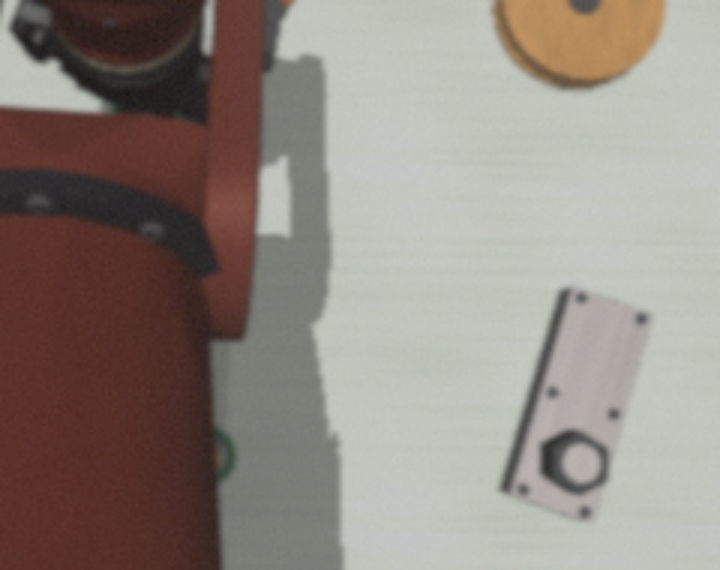

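The top view shows the plate with the nut alone on it. The arm hides the hub, so I'll verify that later. Now the nut, with the fingers turned to its flats (88°).

Emit:
carry_out(
  rows=[0.1175, -0.3475, 0, -17, 0.5, 0.1175, -0.3475, 0, -17, 0.5, 0.1175, -0.3475, 0, -17, 0.5, 0.1175, -0.3475, 0, -17, 0.5, 0.1175, -0.3475, 0, -17, 0.5, 0.1175, -0.3475, 0.01, -17, 0.5, 0.1175, -0.3475, 0.01, -17, 0.5, 0.1175, -0.3475, 0.01, -17, 0.5, 0.1175, -0.3475, 0.01, -17, 0.5, 0.1175, -0.3475, 0.01, -17, 0.5],
)

```text
clock: 15.02
tcp_pos: [442.8, -252.6, 97.7]
eef_rot: [0.049, 3.141, 0.0]
wrist_force: [0.3, -0.3, 0.2]
grip_width: 64.1
gripper_force: 0.0
```

```bash
python3 - <<'E'
from h import *
plan((442.5,-253,37,88))
E
```

```text
t 15.03 tcp [ 442.8 -252.6   97.7] psi 88.21 F [ 0.3 -0.3  0.2] w 64.1 tilt z [ 1.e-04  1.e-04 -1.e+00]
(442.5, -253, 37, 88) [ 0.0003 -0.0004  0.0607] turn 0.21
```

Emit:
carry_out(
  rows=[0, 0, 0.04, 0, 0.5, 0, 0, 0.06, 0, 0.5, 0, 0, 0.061, 0, 0.5, 0, 0, 0.061, 0, 0, 0, 0, 0.061, 0, -1, 0, 0, 0.061, 0, -1, 0, 0, 0.061, 0, -1, 0, 0, 0.061, 0, -1, 0, 0, 0.061, 0, -1, 0, 0, 0.061, 0, -1, 0, 0, 0.061, 0, -1, 0, 0, 0.061, 0, -1],
  force=60,
)

```text
clock: 16.52
tcp_pos: [443.5, -254.5, 38.4]
eef_rot: [0.053, 3.138, -0.002]
wrist_force: [0.6, 0.8, 6.8]
grip_width: 34.9
gripper_force: 62.4
```

Emit:
carry_out(
  rows=[0, 0, -0.005, 0, -1, 0, 0, -0.03, 0, -1, 0, 0, -0.07, 0, -1, 0, 0, -0.07, 0, -1, 0, 0, -0.07, 0, -1],
)

```text
clock: 17.15
tcp_pos: [440.9, -252.9, 105.5]
eef_rot: [-0.053, -3.139, -0.002]
wrist_force: [0.2, 0.1, -3.2]
grip_width: 34.8
gripper_force: 61.5
```

```bash
python3 - <<'E'
from h import *
plan((553.5,16.2,105,88))
E
```

```text
t 17.15 tcp [ 440.9 -252.9  105.5] psi 88.07 F [ 0.2  0.1 -3.2] w 34.8 tilt z [-0.0019  0.0014 -1.    ]
(553.5, 16.2, 105, 88) [-0.1034  0.2728  0.0005] turn 0.07
```

Emit:
carry_out(
  rows=[-0.1035, 0.273, 0, 25, -1, -0.1035, 0.273, 0, 25, -1, -0.1035, 0.273, 0, 25, -1, -0.1035, 0.273, 0, 25, -1, -0.1035, 0.273, 0, 25, -1, -0.1035, 0.273, 0.02, 25, -1, -0.1035, 0.273, 0.025, 25, -1, -0.1035, 0.273, 0.025, 25, -1, -0.1035, 0.273, 0.025, 25, -1, -0.1035, 0.273, 0.025, 25, -1],
)

```text
clock: 18.4
tcp_pos: [555.1, 15.0, 82.5]
eef_rot: [0.733, 3.054, 0.0]
wrist_force: [0.2, -0.4, -2.0]
grip_width: 34.4
gripper_force: 61.6
```

```bash
python3 - <<'E'
from h import *
cm=camera_model("wrist"); p,d=read_camera("wrist"); cv2.imwrite("pics/w7.png",p)
nests(p,cm); plan((553.5,16.2,12,63))
E
```

```text
nest [354. 273.] [array([647.2,  59.7]), array([54.9, 16.1]), np.float64(36.5)]
nest [258. 190.] [array([547.6,  19.7]), array([58.3, 53.1]), np.float64(63.0)]
nest [150.  75.] [array([442.5,  -7.5]), array([38.8, 40.7]), np.float64(50.5)]
nest [506.  39.] [array([538.7, 206.1]), array([ 6. , 68.9]), np.float64(78.3)]
t 18.45 tcp [555.1  15.1  82.5] psi 63.02 F [-0.3 -0.9 -1.7] w 34.9 tilt z [ 1.3e-03 -1.0e-04 -1.0e+00]
(553.5, 16.2, 12, 63) [0.0019 0.0002 0.0705] turn 0.02
```

View pics/w7.png

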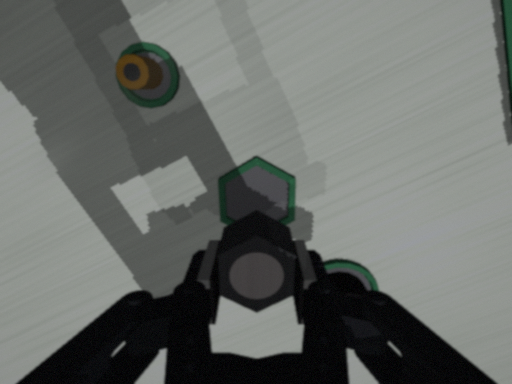

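The bush is fine in its nest, and the nut aligns with the hexagonal nest. I'll check the nut's offset in the grasp.

```bash
python3 - <<'E'
from h import *
cm=camera_model("wrist"); w=world("wrist",[(257,276)],104.1,cm)[0]; print(w)
o=get_obs()["tcp_pos"]; t=o[:2]+np.array([553.7,16.5])-w[:2]
plan((t[0],t[1],12.5,63))
E
```

```text
[554.49504409  16.17930365 104.1       ]
t 18.45 tcp [555.1  15.1  82.5] psi 63.02 F [-0.3 -0.9 -1.7] w 34.9 tilt z [ 1.3e-03 -1.0e-04 -1.0e+00]
(np.float64(554.2979068015444), np.float64(15.465479510739655), 12.5, 63) [ 0.0009 -0.0001  0.07  ] turn 0.02
```

Emit:
carry_out(
  rows=[0.001, 0, 0.035, 0, -1, 0.001, 0, 0.058, 0, -1, 0.001, 0, 0.067, 0, -1, 0.001, 0, 0.0695, 0, -1, 0.001, 0, 0.07, 0, -1, 0.001, 0, 0.07, 0, -1],
)

```text
clock: 19.2
tcp_pos: [554.8, 16.1, 12.8]
eef_rot: [0.731, 3.053, 0.0]
wrist_force: [0.4, -0.2, -2.2]
grip_width: 34.5
gripper_force: 61.5
```

Emit:
carry_out(
  rows=[0, 0, 0.0006, 0, -1, 0, 0, 0.0012, 0, -1, 0, 0, 0.0012, 0, -1],
)

```text
clock: 19.58
tcp_pos: [554.2, 16.2, 11.4]
eef_rot: [0.731, 3.055, 0.0]
wrist_force: [-2.0, 0.6, 4.0]
grip_width: 34.8
gripper_force: 62.1
```

Emit:
carry_out(
  rows=[0, 0, 0, 0, 0.1, 0, 0, 0, 0, 0.1, 0, 0, 0, 0, 0.2, 0, 0, -0.03, 0, 0.2, 0, 0, -0.07, 0, 0.5, 0, 0, -0.1, 0, 1, 0, 0, -0.1, 0, 1, 0, 0, -0.1, 0, 1],
)

```text
clock: 20.58
tcp_pos: [553.0, 16.3, 109.7]
eef_rot: [-0.731, -3.054, 0.0]
wrist_force: [-0.2, 0.3, -0.3]
grip_width: 85.0
gripper_force: 0.0
```

```bash
python3 - <<'E'
from h import *
plan((480.3,-266.1,100,71.1))
E
```

```text
t 20.57 tcp [553.   16.3 109.7] psi 63.08 F [-0.2  0.3 -0.3] w 85.0 tilt z [-1.4e-03  2.0e-04 -1.0e+00]
(480.3, -266.1, 100, 71.1) [-0.063  -0.2847  0.0097] turn -8.02
```

Emit:
carry_out(
  rows=[-0.063, -0.285, 0, -8, 1, -0.063, -0.285, 0, -8, 1, -0.063, -0.285, 0, -8, 1, -0.063, -0.285, 0, -8, 1, -0.063, -0.285, 0, -8, 1, -0.063, -0.285, 0.01, -8, 1, -0.063, -0.285, 0.01, -8, 1, -0.063, -0.285, 0.01, -8, 1, -0.063, -0.285, 0.01, -8, 1, -0.063, -0.285, 0.01, -8, 1],
)

```text
clock: 21.82
tcp_pos: [481.4, -265.8, 100.8]
eef_rot: [0.514, 3.099, -0.0]
wrist_force: [-0.3, 0.4, -0.2]
grip_width: 85.2
gripper_force: 0.0
```

```bash
python3 - <<'E'
from h import *
cm=camera_model("wrist"); p,d=read_camera("wrist"); cv2.imwrite("pics/w8.png",p)
W=cloud("wrist",d,cm)
s=(W[...,2]>22)&(W[...,2]<37)&(abs(W[...,0]-480)<110)&(abs(W[...,1]+267)<70)&(d>0)
q=W[s][:,:2].astype(np.float32); r=cv2.minAreaRect(q); print(r)
plan((*r[0],3,71.1))
p,d=read_camera("top"); W=cloud("top",d)
for x,y in ((665,37),(554,16),(441,-8)):
    s=(W[...,2]>24)&(W[...,2]<40)&(np.hypot(W[...,0]-x,W[...,1]-y)<32); q=W[s]; print(len(q),q.mean(0).round(1) if len(q) else 0, cv2.minAreaRect(q[:,:2].astype(np.float32)) if len(q)>5 else 0)
E
```

```text
((480.4783020019531, -266.1195068359375), (60.14436340332031, 149.8349151611328), 70.95570373535156)
t 21.88 tcp [ 481.3 -266.   100.9] psi 71.14 F [0.2 0.  0.2] w 85.5 tilt z [ 5.e-04 -3.e-04 -1.e+00]
(480.4783020019531, -266.1195068359375, 3, 71.1) [ 0.0007 -0.0004  0.0979] turn 0.04
435 [663.9  36.   32.5] ((663.9183959960938, 35.300533294677734), (47.57872772216797, 48.43911361694336), 0.881837010383606)
264 [552.9  15.3  32.6] ((553.4756469726562, 15.587310791015625), (35.215816497802734, 37.09128952026367), 0.8750550746917725)
79 [440.5  -9.4  32.3] ((441.00787353515625, -9.412084579467773), (18.26447868347168, 17.78834342956543), 88.20503234863281)
```

All three small pieces are seated (tops about 33 mm, centred). Now the plate.

Emit:
carry_out(
  rows=[0.0005, 0, 0.05, 0, 1, 0.0005, 0, 0.085, 0, 1, 0.0005, 0, 0.097, 0, 1, 0.0005, 0, 0.098, 0, 1, 0.0005, 0, 0.098, 0, 1, 0.0005, 0, 0.098, 0, -1, 0.0005, 0, 0.098, 0, -1, 0.0005, 0, 0.098, 0, -1, 0.0005, 0, 0.098, 0, -1, 0.0005, 0, 0.098, 0, -1, 0.0005, 0, 0.098, 0, -1, 0.0005, 0, 0.098, 0, -1],
  force=90,
)

```text
clock: 23.42
tcp_pos: [481.9, -267.2, 4.6]
eef_rot: [0.516, 3.096, -0.002]
wrist_force: [0.1, 0.9, 6.6]
grip_width: 58.0
gripper_force: 102.0
```

Emit:
carry_out(
  rows=[0, 0, -0.005, 0, -1, 0, 0, -0.03, 0, -1, 0, 0, -0.07, 0, -1, 0, 0, -0.1, 0, -1, 0, 0, -0.1, 0, -1, 0, 0, -0.1, 0, -1],
)

```text
clock: 24.18
tcp_pos: [478.5, -264.9, 100.2]
eef_rot: [-0.516, -3.095, -0.003]
wrist_force: [-0.4, -0.6, -7.9]
grip_width: 58.2
gripper_force: 100.4
```

```bash
python3 - <<'E'
from h import *
plan((470,0,105,77),(519.5,250,100,83.1),(519.5,250,60,83.1))
E
```

```text
t 24.18 tcp [ 478.5 -264.9  100.2] psi 71.08 F [-0.4 -0.6 -7.9] w 58.2 tilt z [-0.0038  0.0027 -1.    ]
(470, 0, 105, 77) [ 0.094   0.2479 -0.0048] turn -5.92
(519.5, 250, 100, 83.1) [1.282e-01 5.004e-01 2.000e-04] turn -12.02
(519.5, 250, 60, 83.1) [0.1282 0.5004 0.0402] turn -12.02
```

Emit:
carry_out(
  rows=[0.01, 0.03, 0, -1, -1, 0.025, 0.09, 0, -3, -1, 0.04, 0.15, 0, -5, -1, 0.052, 0.205, 0, -7, -1, 0.066, 0.26, 0, -9, -1, 0.08, 0.315, 0, -11, -1, 0.094, 0.37, 0, -12, -1, 0.108, 0.42, 0, -12, -1, 0.12, 0.465, 0, -12, -1, 0.126, 0.49, 0, -12, -1, 0.128, 0.5, 0, -12, -1, 0.128, 0.5, 0, -12, -1],
)

```text
clock: 25.68
tcp_pos: [520.1, 247.7, 100.6]
eef_rot: [-0.188, -3.133, 0.003]
wrist_force: [0.2, -0.6, -7.1]
grip_width: 58.2
gripper_force: 100.5
```

Emit:
carry_out(
  rows=[0, 0, 0.02, 0, -1, 0, 0, 0.02, 0, -1, 0, 0, 0.02, 0, -1, 0, 0, 0.02, 0, -1],
)

```text
clock: 26.18
tcp_pos: [522.0, 248.0, 83.0]
eef_rot: [0.19, 3.135, 0.001]
wrist_force: [0.0, 0.9, -6.5]
grip_width: 58.3
gripper_force: 100.2
```

```bash
python3 - <<'E'
from h import *
cm=camera_model("wrist"); p,d=read_camera("wrist"); cv2.imwrite("pics/w9.png",p)
nests(p,cm); plan((519.5,250.5,8,83.1))
W=cloud("wrist",d,cm); z=get_obs()["tcp_pos"][2]; o=get_obs()["tcp_pos"]
s=(abs(W[...,2]-(z+25.4))<6)&(np.hypot(W[...,0]-o[0],W[...,1]-o[1])<90)&(d>0)
q=W[s]; r=cv2.minAreaRect(q[:,:2].astype(np.float32)); print(r,q[:,2].mean(), np.linalg.lstsq(np.c_[q[:,:2],np.ones(len(q))],q[:,2],rcond=None)[0])
E
```

```text
nest [ 28. 349.] [array([640. ,  22.5]), array([13.8, 58.7]), np.float64(37.0)]
nest [ 13. 276.] [array([559.5,  39.7]), array([19. , 57.6]), np.float64(67.7)]
nest [248.  91.] [array([442.5, 260.2]), array([82.8, 16.7]), np.float64(83.0)]
t 26.23 tcp [522.  248.1  83.2] psi 83.06 F [ 1.2 -0.3 -6.8] w 58.1 tilt z [ 1.2e-03  4.0e-04 -1.0e+00]
(519.5, 250.5, 8, 83.1) [0.0028 0.0021 0.0752] turn -0.04
((507.4316711425781, 250.1687774658203), (85.93962860107422, 123.3666000366211), 82.26869201660156) 108.36958161453873 [-4.04389483e-04 -7.31792022e-04  1.08754455e+02]
```

View pics/w9.png

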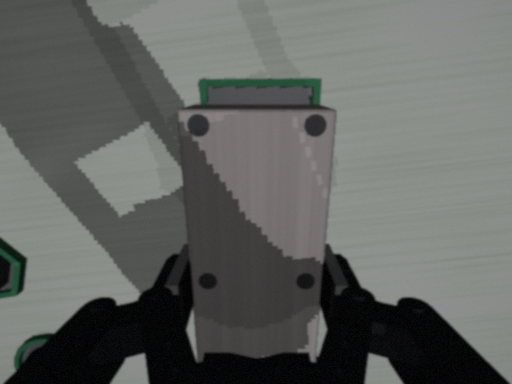

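The plate is held level, with its near edge at row 109 (cols 179–336). The nest's outer near edge is at row 79 (cols 200–321). Compute the offset.

```bash
python3 - <<'E'
from h import *
cm=camera_model("wrist")
P=world("wrist",[(179.5,109),(335.5,109)],108.5,cm)[:,:2]; N=world("wrist",[(199.5,79),(321.5,79)],8,cm)[:,:2]
def c(E,h):
    v=E[1]-E[0]; print(np.hypot(*v),np.degrees(np.arctan2(v[1],v[0]))); v/=np.hypot(*v); return E.mean(0)+h*np.array([v[1],-v[0]])
p,n=c(P,75),c(N,86); o=get_obs()["tcp_pos"]; print(p,n)
t=o[:2]+n-p; plan((t[0],t[1],9.5,83.1))
E
```

```text
57.747565973036394 83.05484254584658
81.38748960304768 83.05076481991848
[521.30709614 248.89515892] [520.3228064  251.33221855]
t 26.23 tcp [522.  248.1  83.2] psi 83.06 F [ 1.2 -0.3 -6.8] w 58.1 tilt z [ 1.2e-03  4.0e-04 -1.0e+00]
(np.float64(521.0589681247095), np.float64(250.55620455058656), 9.5, 83.1) [0.0013 0.0023 0.0737] turn -0.04
```

Emit:
carry_out(
  rows=[0.0015, 0.002, 0.02, 0, -1, 0.0015, 0.002, 0.045, 0, -1, 0.0015, 0.002, 0.062, 0, -1, 0.0015, 0.002, 0.07, 0, -1, 0.0015, 0.002, 0.073, 0, -1, 0.0015, 0.002, 0.0735, 0, -1, 0.0015, 0.002, 0.0735, 0, -1],
)

```text
clock: 27.1
tcp_pos: [521.3, 250.7, 9.8]
eef_rot: [0.189, 3.133, 0.001]
wrist_force: [-0.6, 0.1, -8.2]
grip_width: 58.4
gripper_force: 100.4
```

Emit:
carry_out(
  rows=[0, 0, 0.0006, 0, -1, 0, 0, 0.0012, 0, -1, 0, 0, 0.0015, 0, -1, 0, 0, 0.0015, 0, -1],
)

```text
clock: 27.6
tcp_pos: [521.2, 250.7, 9.6]
eef_rot: [0.189, 3.134, 0.001]
wrist_force: [-3.7, -1.8, 5.5]
grip_width: 58.2
gripper_force: 102.2
```

```bash
python3 - <<'E'
from h import *
cm=camera_model("wrist"); p,d=read_camera("wrist"); cv2.imwrite("pics/w10.png",p)
W=cloud("wrist",d,cm); o=get_obs()["tcp_pos"]
s=np.zeros(d.shape,bool); s[95:250,200:310]=1; s&=(d>0)&(abs(W[...,2]-35)<10)
q=W[s]; L=q-o; a=np.radians(83.06); tx=L[:,:2]@[-np.sin(a),np.cos(a)]; ty=L[:,:2]@[np.cos(a),np.sin(a)]
A=np.c_[tx,ty,np.ones(len(q))]; print(len(q),np.linalg.lstsq(A,q[:,2],rcond=None)[0],tx.min(),tx.max(),np.median(q[:,2]))
nests(p,cm); plan()
E
```

```text
15667 [-6.25347125e-03 -1.95475394e-03  3.51309994e+01] 16.558480039081353 76.16924139220009 34.88679368472313
nest [193. 340.] [array([573.3, 205.6]), array([ 4.6, 38.4]), np.float64(84.4)]
nest [320. 335.] [array([582.3, 283. ]), array([ 6. , 40.6]), np.float64(82.9)]
nest [256. 152.] [array([476.8, 256.3]), array([82.6, 86.2]), np.float64(83.4)]
t 27.65 tcp [521.2 250.7   9.6] psi 83.09 F [-3.7 -1.2  7.1] w 58.4 tilt z [ 1.4e-03  3.0e-04 -1.0e+00]
```

View pics/w10.png

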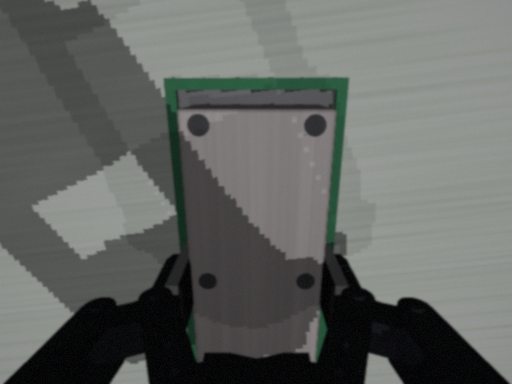

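The plate is level and inside the rim, but its top is at 35 mm rather than 33 mm. The fingertips have most likely met the rim about 2 mm early. Rather than drop the plate, I'll set it on the clear bench at y≈137 and regrip it about 4 mm higher.

Emit:
carry_out(
  rows=[0, 0, -0.015, 0, -1, 0, 0, -0.05, 0, -1, 0, 0, -0.05, 0, -1, 0.002, -0.04, -0.05, 0, -1, 0.002, -0.085, -0.05, 0, -1, 0.002, -0.115, -0.05, 0, -1, 0.002, -0.115, -0.03, 0, -1, 0.002, -0.115, -0.01, 0, -1, 0.002, -0.115, -0.01, 0, -1, 0.002, -0.115, -0.01, 0, -1],
)

```text
clock: 28.9
tcp_pos: [504.3, 136.5, 17.3]
eef_rot: [-0.189, -3.136, 0.0]
wrist_force: [0.4, 0.3, -6.8]
grip_width: 58.2
gripper_force: 100.6
```

Emit:
carry_out(
  rows=[0, 0, 0.006, 0, -1, 0, 0, 0.01, 0, -1, 0, 0, 0.0115, 0, -1, 0, 0, 0.012, 0, -1, 0, 0, 0.0125, 0, -1, 0, 0, 0.0125, 0, -1],
)

```text
clock: 29.65
tcp_pos: [504.4, 136.5, 5.1]
eef_rot: [0.19, 3.136, 0.0]
wrist_force: [-0.4, -0.3, -7.0]
grip_width: 58.4
gripper_force: 100.8
```

Emit:
carry_out(
  rows=[0, 0, 0.0005, 0, -1, 0, 0, 0.001, 0, -1, 0, 0, 0.0015, 0, -1, 0, 0, 0.0015, 0, -1],
)

```text
clock: 30.15
tcp_pos: [504.5, 136.5, 4.6]
eef_rot: [-0.189, -3.136, 0.0]
wrist_force: [-4.2, -0.3, 5.9]
grip_width: 58.5
gripper_force: 102.2
```

Emit:
carry_out(
  rows=[0, 0, 0, 0, 0.6, 0, 0, 0, 0, 0.8, 0, 0, -0.005, 0, 0.8, 0, 0, -0.005, 0, 0.8, 0, 0, -0.005, 0, 0.8],
)

```text
clock: 30.78
tcp_pos: [504.6, 136.5, 8.7]
eef_rot: [0.19, 3.135, 0.0]
wrist_force: [0.2, 0.4, 0.6]
grip_width: 76.7
gripper_force: 0.0
```

Good height. Close and lift.

Emit:
carry_out(
  rows=[0, 0, 0, 0, -1, 0, 0, 0, 0, -1, 0, 0, 0, 0, -1, 0, 0, 0, 0, -1, 0, 0, 0, 0, -1, 0, 0, 0, 0, -1],
)

```text
clock: 31.52
tcp_pos: [504.6, 136.6, 9.1]
eef_rot: [0.19, 3.136, 0.0]
wrist_force: [-1.9, -0.4, 5.1]
grip_width: 57.6
gripper_force: 99.2
```

Emit:
carry_out(
  rows=[0, 0, -0.005, 0, -1, 0, 0, -0.025, 0, -1, 0, 0, -0.06, 0, -1, 0, 0, -0.06, 0, -1, 0, 0.04, -0.06, 0, -1, -0.001, 0.085, -0.06, 0, -1, -0.002, 0.115, -0.06, 0, -1, -0.002, 0.115, -0.06, 0, -1, -0.002, 0.115, -0.06, 0, -1, -0.002, 0.115, -0.06, 0, -1],
)

```text
clock: 32.78
tcp_pos: [519.0, 249.1, 67.1]
eef_rot: [-0.191, -3.133, 0.002]
wrist_force: [-0.1, 0.4, -7.5]
grip_width: 58.2
gripper_force: 99.7
```

```bash
python3 - <<'E'
from h import *
cm=camera_model("wrist"); p,d=read_camera("wrist"); cv2.imwrite("pics/w11.png",p)
W=cloud("wrist",d,cm); o=get_obs()["tcp_pos"]
s=np.zeros(d.shape,bool); s[95:250,200:310]=1; s&=(d>0)&(abs(W[...,2]-o[2]-21)<12)
q=W[s]; L=q-o; a=np.radians(83.06); tx=L[:,:2]@[-np.sin(a),np.cos(a)]; ty=L[:,:2]@[np.cos(a),np.sin(a)]
A=np.c_[tx,ty,np.ones(len(q))]; print(len(q),np.linalg.lstsq(A,q[:,2],rcond=None)[0],tx.max(),"expected end 75")
nests(p,cm); plan((521.2,250.7,13,83.1))
E
```

```text
15664 [-4.36882014e-03 -3.90796775e-03  8.80552346e+01] 76.1447943630997 expected end 75
nest [ 15. 364.] [array([638.6,  21.8]), array([10.4, 51.4]), np.float64(37.8)]
nest [  6. 289.] [array([562. ,  45.5]), array([ 8.2, 46.2]), np.float64(67.8)]
nest [265.  95.] [array([441. , 260.4]), array([82.7, 13.8]), np.float64(83.0)]
t 32.83 tcp [519.4 249.2  67.6] psi 83.02 F [-0.  -0.8 -7.1] w 58.0 tilt z [-1.8e-03 -8.0e-04 -1.0e+00]
(521.2, 250.7, 13, 83.1) [-0.0016  0.0017  0.0546] turn -0.08
```

Emit:
carry_out(
  rows=[-0.0015, 0.0015, 0.02, 0, -1, -0.0015, 0.0015, 0.038, 0, -1, -0.0015, 0.0015, 0.048, 0, -1, -0.0015, 0.0015, 0.052, 0, -1, -0.0015, 0.0015, 0.0535, 0, -1, -0.0015, 0.0015, 0.0535, 0, -1, -0.0015, 0.0015, 0.0535, 0, -1],
)

```text
clock: 33.7
tcp_pos: [522.5, 252.0, 15.8]
eef_rot: [0.189, 3.134, 0.001]
wrist_force: [0.5, 1.0, -6.5]
grip_width: 57.8
gripper_force: 99.5
```

Emit:
carry_out(
  rows=[0, 0, 0.0005, 0, -1, 0, 0, 0.001, 0, -1, 0, 0, 0.0015, 0, -1, 0, 0, 0.0015, 0, -1],
)

```text
clock: 34.2
tcp_pos: [522.0, 251.8, 14.2]
eef_rot: [0.189, 3.136, -0.0]
wrist_force: [-1.4, -1.9, -2.1]
grip_width: 57.8
gripper_force: 100.4
```

Emit:
carry_out(
  rows=[0, 0, 0.0003, 0, -1, 0, 0, 0.0006, 0, -1, 0, 0, 0.001, 0, -1, 0, 0, 0.001, 0, -1],
)

```text
clock: 34.7
tcp_pos: [522.0, 251.8, 14.1]
eef_rot: [-0.189, -3.135, 0.0]
wrist_force: [-6.5, -2.9, 7.8]
grip_width: 58.1
gripper_force: 101.6
```

```bash
python3 - <<'E'
from h import *
cm=camera_model("wrist"); p,d=read_camera("wrist"); cv2.imwrite("pics/w12.png",p)
W=cloud("wrist",d,cm); o=get_obs()["tcp_pos"]
s=np.zeros(d.shape,bool); s[95:250,200:310]=1; s&=(d>0)&(abs(W[...,2]-35)<10)
q=W[s]; L=q-o; a=np.radians(83.06); tx=L[:,:2]@[-np.sin(a),np.cos(a)]; ty=L[:,:2]@[np.cos(a),np.sin(a)]
A=np.c_[tx,ty,np.ones(len(q))]; print(len(q),np.linalg.lstsq(A,q[:,2],rcond=None)[0])
for n,(v0,v1,u0,u1) in dict(floor=(95,104,200,320),rim=(80,86,190,330),bench=(30,60,300,450)).items():
    k=W[v0:v1,u0:u1,2]; print(n,np.percentile(k,[10,50,90]).round(2))
plan(); print(get_obs()["ft_torque"])
E
```

```text
15655 [-5.92949105e-03 -1.84278346e-03  3.51133857e+01]
floor [2.09 2.93 3.81]
rim [7.12 7.94 8.75]
bench [-1.01 -0.14  0.8 ]
t 34.75 tcp [522.  251.8  14.2] psi 83.09 F [-6.6 -2.7  7. ] w 58.0 tilt z [-5.e-04 -2.e-04 -1.e+00]
[-0.24981273  0.93087974 -0.0135693 ]
```

View pics/w12.png

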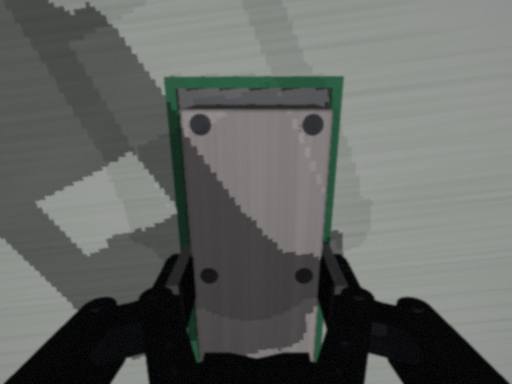

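```bash
python3 - <<'E'
from h import *
cm=camera_model("wrist"); p=cv2.imread("pics/w12.png")
o=get_obs()["tcp_pos"]; a=np.radians(83.06)
def t(px,z):
    L=world("wrist",px,z,cm)-o; return np.c_[L[:,:2]@[-np.sin(a),np.cos(a)],L[:,:2]@[np.cos(a),np.sin(a)]].round(1).tolist()
print("plate top near corners",t([(181,108.5),(332,108.5)],34.7))
print("nest outer near corners",t([(166,77),(344,77)],8),"inner",t([(179,89),(330,89)],8))
print("rim visible at far low end L/R", t([(196,345),(318,345)],8))
E
python3 - <<'E'
import cv2; p=cv2.imread("pics/w12.png")
cv2.imwrite("pics/c12.png",cv2.convertScaleAbs(cv2.resize(p[70:370,150:360],None,fx=2,fy=2,interpolation=cv2.INTER_CUBIC),alpha=1.6))
E
```

```text
plate top near corners [[75.6, -28.8], [75.6, 29.4]]
nest outer near corners [[87.7, -40.9], [87.7, 40.1]] inner [[82.5, -35.4], [82.5, 34.1]]
rim visible at far low end L/R [[-68.3, -37.2], [-68.2, 38.5]]
```

View pics/c12.png

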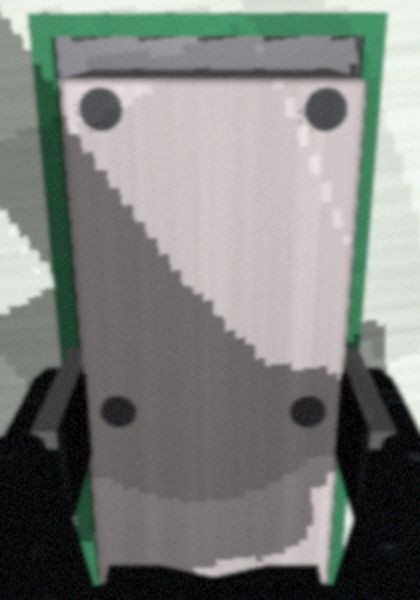

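The plate is centred in the recess, but contact comes at a bottom height of about 5 mm at both grip heights, so the fingers aren't the cause. I'll check the nest floor in the first depth picture.

```bash
python3 - <<'E'
from h import *
d=np.load("pics/top0.npy"); W=cloud("top",d); a=np.radians(83.06)
L=W[...,:2]-[520.3,251]; tx=L@np.array([-np.sin(a),np.cos(a)]); ty=L@np.array([np.cos(a),np.sin(a)])
for x in range(-75,76,15): print(x,[round(float(np.median(W[...,2][(abs(tx-x)<7.5)&(abs(ty-y)<5)])),1) for y in (-30,-20,-10,0,10,20,30)])
p=cv2.imread("pics/top0.png")[195:295,90:160]
cv2.imwrite("pics/cn.png",cv2.convertScaleAbs(cv2.resize(p,None,fx=6,fy=6,interpolation=cv2.INTER_CUBIC),alpha=1.8))
o=get_obs(); print(o["tcp_pos"],o["grip_width"])
E
```

```text
-75 [2.5, 3.1, 2.5, 2.8, 2.5, 3.3, 2.7]
-60 [2.5, 2.7, 2.5, 2.2, 2.7, 2.5, 2.8]
-45 [2.1, 2.9, 2.7, 3.0, 2.5, 2.0, 2.3]
-30 [2.4, 2.5, 2.1, 2.2, 2.4, 2.7, 2.6]
-15 [2.2, 2.5, 3.0, 2.0, 2.5, 2.7, 2.9]
0 [2.4, 2.7, 2.3, 2.2, 2.7, 2.8, 2.7]
15 [2.5, 2.1, 2.8, 2.9, 2.3, 2.5, 2.2]
30 [2.4, 2.6, 2.8, 2.2, 2.3, 2.6, 2.9]
45 [2.4, 2.2, 2.7, 2.5, 2.4, 2.6, 2.7]
60 [1.9, 2.1, 2.2, 2.5, 2.6, 2.7, 2.6]
75 [2.2, 2.7, 2.1, 2.3, 2.6, 2.7, 2.4]
[521.98134207 251.77700244  14.15655778] 57.95600747822294
```

View pics/cn.png

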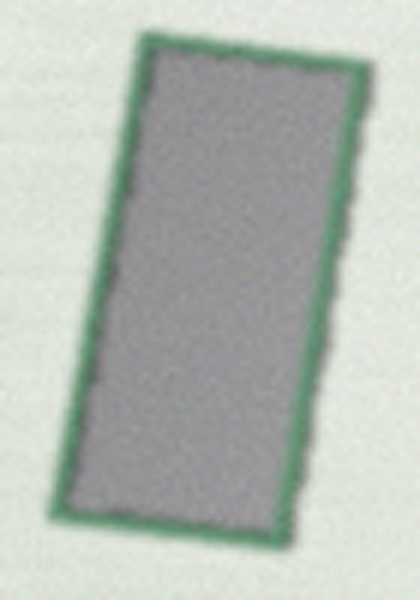

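The floor is flat and empty. The reaction (about 14 N, through the centre) more than carries the plate, so it is supported. I'll ease off the press, release gently and look.

Emit:
carry_out(
  rows=[0, 0, -0.0005, 0, -1, 0, 0, -0.0005, 0, -1, 0, 0, -0.0005, 0, 0.45, 0, 0, -0.0005, 0, 0.5, 0, 0, -0.0005, 0, 0.6, 0, 0, -0.0005, 0, 0.6],
)

```text
clock: 35.5
tcp_pos: [522.2, 251.8, 13.1]
eef_rot: [0.189, 3.135, 0.0]
wrist_force: [-0.2, -0.8, 1.1]
grip_width: 68.6
gripper_force: 0.0
```

```bash
cat > look.py <<'E'
from h import *
cm=camera_model("wrist"); p,d=read_camera("wrist"); cv2.imwrite("pics/w13.png",p)
W=cloud("wrist",d,cm); o=get_obs()["tcp_pos"]
s=np.zeros(d.shape,bool); s[95:250,200:310]=1; s&=(d>0)&(abs(W[...,2]-35)<10)
q=W[s]; L=q-o; a=np.radians(83.06); tx=L[:,:2]@[-np.sin(a),np.cos(a)]; ty=L[:,:2]@[np.cos(a),np.sin(a)]
A=np.c_[tx,ty,np.ones(len(q))]; print(len(q),np.linalg.lstsq(A,q[:,2],rcond=None)[0])
for n,(v0,v1,u0,u1) in dict(floor=(95,104,200,320),rim=(80,86,190,330),bench=(30,60,300,450)).items():
    k=W[v0:v1,u0:u1,2]; print(n,np.percentile(k,[10,50,90]).round(2))
plan()
E
python3 look.py
```

```text
15560 [-3.62796884e-03 -1.59817725e-03  3.50294240e+01]
floor [2.06 2.89 3.75]
rim [7.15 7.93 8.8 ]
bench [-1.02 -0.16  0.74]
t 35.55 tcp [522.1 251.8  13.1] psi 83.08 F [ 0.2 -0.5 -0.7] w 68.4 tilt z [ 4.e-04  2.e-04 -1.e+00]
```

Emit:
carry_out(
  rows=[0, 0, -0.01, 0, 0.8, 0, 0, -0.04, 0, 1, 0, 0, -0.09, 0, 1, 0, 0, -0.12, 0, 1, 0, 0, -0.12, 0, 1, 0, 0, -0.12, 0, 1, 0, 0, -0.12, 0, 1],
)

```text
clock: 36.42
tcp_pos: [520.4, 251.2, 131.1]
eef_rot: [-0.189, -3.132, 0.002]
wrist_force: [-0.3, 0.8, -0.1]
grip_width: 85.3
gripper_force: 0.0
```

```bash
python3 - <<'E'
from h import *
a=np.radians(83.06); C=np.array([520.3,251.3])
for n in ("wrist","top"):
    cm=camera_model(n); p,d=read_camera(n); cv2.imwrite(f"pics/f_{n}.png",p)
    W=cloud(n,d,cm); s=(W[...,2]>22)&(W[...,2]<45)&(np.hypot(*(W[...,:2]-C).transpose(2,0,1))<95)&(d>0)
    q=W[s]; r=cv2.minAreaRect(q[:,:2].astype(np.float32)); 
    L=q[:,:2]-C; A=np.c_[L@[-np.sin(a),np.cos(a)],L@[np.cos(a),np.sin(a)],np.ones(len(q))]
    print(n,len(q),r,np.linalg.lstsq(A,q[:,2],rcond=None)[0])
    f=(abs(W[...,2]-3)<6)&(d>0); Lf=W[...,:2]-C; tx=Lf@np.array([-np.sin(a),np.cos(a)]); ty=Lf@np.array([np.cos(a),np.sin(a)])
    print("bench beside",np.median(W[...,2][f&(abs(tx)<70)&(abs(ty)>50)&(abs(ty)<70)]),"rim",np.median(W[...,2][f&(abs(tx)<70)&(abs(abs(ty)-38.5)<1.5)]))
plan()
E
```

```text
wrist 12526 ((521.9259033203125, 252.15084838867188), (60.14848327636719, 150.76345825195312), 83.04803466796875) [-6.29263339e-04 -1.70113858e-03  3.48425739e+01]
bench beside -0.10712045081049605 rim 7.813743941539818
top 1799 ((521.2369995117188, 250.15614318847656), (61.40193557739258, 150.109619140625), 82.76936340332031) [-1.69327474e-04  3.61857243e-02  3.40951620e+01]
bench beside -0.4653205117770718 rim 7.060314120309075
t 36.52 tcp [520.7 251.3 131.3] psi 83.08 F [-0.4 -0.2  0.5] w 85.6 tilt z [-0.003  -0.0011 -1.    ]
```

View pics/f_wrist.png

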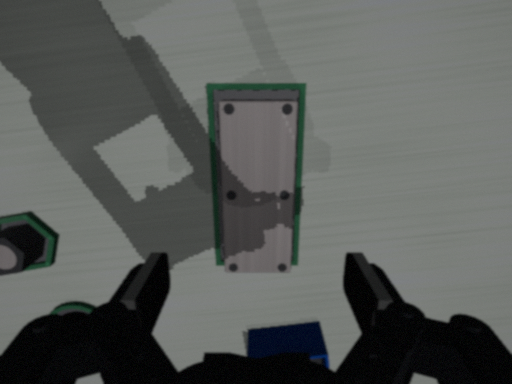

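The plate lies level, but its top is at 34.8 mm against the 33 mm expected, and it sits about 1.6 mm off-centre. I'll regrip it, lift slightly, centre it better and lower it again.

Emit:
carry_out(
  rows=[-0.001, 0.001, 0.05, 0, 1, -0.001, 0.001, 0.095, 0, 1, -0.001, 0.001, 0.113, 0, 1, -0.001, 0.001, 0.117, 0, 1, -0.001, 0.001, 0.117, 0, 1, -0.001, 0.001, 0.117, 0, -1, -0.001, 0.001, 0.117, 0, -1, -0.001, 0.001, 0.117, 0, -1, -0.001, 0.001, 0.117, 0, -1, -0.001, 0.001, 0.117, 0, -1, -0.001, 0.001, 0.117, 0, -1, -0.001, 0.001, 0.117, 0, -1],
)

```text
clock: 38.02
tcp_pos: [524.9, 252.7, 18.8]
eef_rot: [0.188, 3.132, 0.0]
wrist_force: [-1.4, -2.1, 5.6]
grip_width: 57.8
gripper_force: 100.0
```

Emit:
carry_out(
  rows=[0, 0, -0.003, 0, -1, 0, 0, -0.006, 0, -1, 0.0015, -0.001, -0.006, 0, -1, 0.0015, -0.001, -0.006, 0, -1, 0.0015, -0.001, -0.006, 0, -1],
)

```text
clock: 38.65
tcp_pos: [521.0, 251.6, 21.6]
eef_rot: [-0.19, -3.135, 0.0]
wrist_force: [0.2, 0.3, -7.2]
grip_width: 57.4
gripper_force: 98.4
```

```bash
python3 look.py
```

```text
16308 [-4.85569229e-03 -7.88335277e-04  3.79140559e+01]
floor [ 2.29  3.78 36.57]
rim [7.05 7.94 8.8 ]
bench [-1.05 -0.16  0.77]
t 38.7 tcp [521.1 251.7  21.8] psi 83.08 F [ 0.4 -0.1 -7.1] w 57.4 tilt z [-4.e-04 -2.e-04 -1.e+00]
```

Emit:
carry_out(
  rows=[0, 0, 0.001, 0, -1, 0, 0, 0.002, 0, -1, 0, 0, 0.003, 0, -1, 0, 0, 0.0035, 0, -1, 0, 0, 0.0035, 0, -1],
)

```text
clock: 39.33
tcp_pos: [521.4, 251.8, 18.8]
eef_rot: [-0.19, -3.136, 0.0]
wrist_force: [-0.9, -0.3, -4.4]
grip_width: 57.7
gripper_force: 98.8
```

Emit:
carry_out(
  rows=[0, 0, 0.0005, 0, -1, 0, 0, 0.001, 0, -1, 0, 0, 0.0015, 0, -1, 0, 0, 0.0015, 0, -1],
)

```text
clock: 39.83
tcp_pos: [521.4, 251.8, 18.8]
eef_rot: [-0.189, -3.135, 0.001]
wrist_force: [-5.2, -2.4, 6.7]
grip_width: 57.6
gripper_force: 100.1
```

```bash
python3 look.py
```

```text
16227 [-1.47625829e-03 -9.50090978e-04  3.49597689e+01]
floor [ 2.35  3.76 33.71]
rim [7.04 7.92 8.77]
bench [-1.05 -0.12  0.79]
t 39.88 tcp [521.4 251.8  18.8] psi 83.09 F [-6.4 -3.1  6.8] w 57.5 tilt z [-7.e-04 -4.e-04 -1.e+00]
```

There is a firm, level stop at the same height again, so the plate is resting on the nest's real support. I'll ease off, release and retreat clear.

Emit:
carry_out(
  rows=[0, 0, -0.0005, 0, -1, 0, 0, -0.0005, 0, -1, 0, 0, -0.0005, 0, 0.45, 0, 0, -0.0005, 0, 0.55, 0, 0, -0.0005, 0, 0.7, 0, 0, -0.02, 0, 0.9, 0, 0, -0.06, 0, 1, 0, 0, -0.12, 0, 1, 0, 0, -0.18, 0, 1, 0.05, 0, -0.2, 0, 1, 0.1, 0, -0.2, 0, 1, 0.1, 0, -0.2, 0, 1],
)

```text
clock: 41.38
tcp_pos: [419.1, 264.0, 218.1]
eef_rot: [0.186, 3.136, 0.001]
wrist_force: [0.8, 0.2, 0.2]
grip_width: 85.4
gripper_force: 0.0
```

```bash
python3 - <<'E'
from h import *
plan()
p,d=read_camera("top"); cv2.imwrite("pics/top_end.png",p); W=cloud("top",d)
for x,y,r in ((665,37,32),(554,16,32),(441,-8,20),(521,251,90)):
    s=(W[...,2]>24)&(W[...,2]<42)&(np.hypot(W[...,0]-x,W[...,1]-y)<r); q=W[s]
    print(len(q),q.mean(0).round(1) if len(q) else 0, cv2.minAreaRect(q[:,:2].astype(np.float32)) if len(q)>5 else 0)
p,d=read_camera("scene"); cv2.imwrite("pics/scene_end.png",p)
cm=camera_model("wrist"); p,d=read_camera("wrist"); W=cloud("wrist",d,cm)
s=(W[...,2]>25)&(W[...,2]<42)&(np.hypot(W[...,0]-521,W[...,1]-251)<95)&(d>0); q=W[s]; print(cv2.minAreaRect(q[:,:2].astype(np.float32)),np.median(q[:,2]))
E
```

```text
t 41.38 tcp [419.1 264.  218.1] psi 83.22 F [0.8 0.2 0.2] w 85.4 tilt z [ 1.e-04  5.e-04 -1.e+00]
436 [663.8  36.   32.3] ((663.7520751953125, 35.341190338134766), (48.33005905151367, 48.50926971435547), 0.8305702209472656)
265 [552.9  15.3  32.7] ((553.4531860351562, 15.571314811706543), (35.16334915161133, 37.08999252319336), 1.1594786643981934)
78 [440.5  -9.5  32.5] ((440.94122314453125, -9.41968822479248), (17.68989372253418, 18.165958404541016), 0.7021385431289673)
2311 [517.3 249.4  34.1] ((518.6209106445312, 250.4009552001953), (61.00968551635742, 149.9444580078125), 83.0031967163086)
((518.221923828125, 252.60415649414062), (60.02938461303711, 150.12811279296875), 83.04531860351562) 34.79076214572479
```

View pics/scene_end.png

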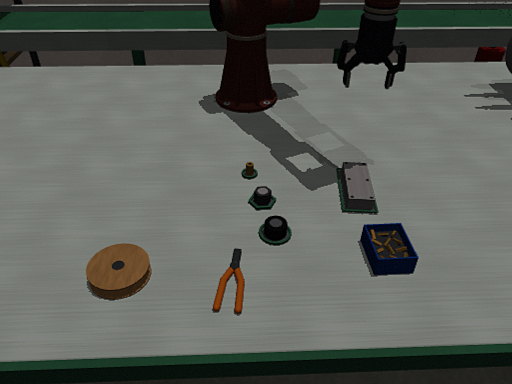

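```bash
python3 -c "
from rig import *
print(job_done())"
```

```text
the job is handed in; nothing more can be done
None
```

I handed the job in at about 41 s: all four pieces stand level in their own nests and the cutters and box were untouched, but the base plate rests on a firm stop about 2 mm above the stated 3 mm floor (cause not found), and I viewed 16 pictures against the limit of 14.

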